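Sort compound cartridges by heft and load the feeder

ROBOT

A 6-joint arm with a two-finger parallel gripper is mounted at the origin on the work surface. World frame = base frame: x ahead of the robot, y to its left, z up, the work surface at z = 0. Lengths are in m, angles in rad, forces in N, time in s.
With the tool pointing down it reaches from about 0.35 to 0.975 m from the base axis. Payload 4.9 kg.
Tool frame: the origin (TCP) lies midway between the tips of the shut fingers; the grasp point (between the pads) lies 19 mm behind it; z points along the fingers, y is the direction in which the jaws open and shut (so a half turn about z gives the same grasp; the last joint's range is limited). The gripper opens to 85 mm and grips with 20 to 120 N. Pads are 22 mm wide; open, the fingers measure 114 mm over their backs; the gripper's body (76 mm by 85 mm) begins 54 mm behind the grasp point. The pads swing forward as they close: fully open they stand 13 mm farther back than shut.
Start: joints at [-1.372, 0.053, 1.613, -0, 1.476, -0.119], TCP at [0.195, -0.594, 0.231] pointing down, gripper open.
Joint ranges: [-3.01, 3.01], [-1.01, 2.22], [0.06, 2.58], [-1.02, 4.17], [0.09, 2.62], [-3.14, 3.14]. Speed limits (rad/s): [2.57, 2.57, 3.14, 3.14, 3.14, 3.14].

INTERFACE

Orientations are given as a rotation vector (axis times angle).
In Python, from station import ctrl gives the robot as it stands.
- The arm moves only by the tool jog_arm, never from a script. Its argument "steps" is a list of rows, each an object of numbers: "dx", "dy", "dz": the shift along the world's x, y, z in units of 60 mm (1.0 is 60 mm); "twist": the turn about the world's z in units of 10 degrees (1.0 is 10 degrees). A call has 1 to 5 rows; each row is the pose to reach, as a shift and turn from the pose measured when the call began; what a row does not reach only later rows make up. A row lasts 1/8 s, in which the tool goes at most 62.5 mm and 10.7 degrees, less where a joint would pass 70% of its speed; a pose out of reach is approached as far as the arm can. A call with a gripper value outside its range is refused whole. "gripper" is the closure in counts, from 0 (fully open) to 255 (shut), set as the call begins (left out, the last holds). The fingers move at their own pace and stop on an object; "newtons" is the grip in N (left out, the last holds). Time passes only in rows, so rows that repeat a pose let the fingers close. It gives the time, the measured TCP pose, the force and the opening at its end, in the units of the state.
- ctrl.get_obs(): the state, without advancing time (a new reading comes with each control period).
- ctrl.get_image(name): name is "side" or "top"; returns a dict with "frame" (420x560x3 uint8, red, green, blue), "range_z" (420x560 float32, m along the optical axis (not along the pixel's ray), 0 where there is no reading), "fx", "fy", "cx", "cy" (pixels), "D" ([k1, k2, p1, p2, k3] as OpenCV has them; the pictures are not rectified), "extrinsics" (4x4, takes a point from camera to world coordinates). Camera axes: x right, y down, z forward; pixel columns grow to the right and rows downward; lengths in m; the calibration is good to about 2 mm. A picture is of the moment at which its call begins.
- ctrl.finish_job(): hands the job in, once; it reports no verdict.
The state is a dict: "t": time; "q": joint angles; "dq": joint speeds; "effort": joint torques, N m; "tool_pos": TCP position; "tool_rot": TCP orientation; "contact_force": force on the tool from outside, world axes, zero at the start; "wrist_torque": the same for the moment, N m; "opening": finger opening in m.
Only numpy, scipy, OpenCV 4.12 (cv2) and the standard library are available. Lean on these libraries where they do the work, as an engineer would, in place of code of your own. Each camera call takes 0.05 s, during which the arm holds its last target.

TASK

The three closed polishing-compound cartridges on the bench look alike, but one is full, one part-used and one empty: tell them apart by their weight. Load the full one into the feeder's cup, turning it under light pressure until its slotted foot drops over the drive key and it sits fully home; stand the part-used one in the hole of the wooden stand, and the empty one upright in the grey tray. Set them down gently, force nothing, and leave the other things on the bench where they are.

Things in the scene. Friction and masses are not known exactly. Their poses are not given: they have to be found in the camera images.
- cartridge_a: one of three look-alike closed cartridges of solid polishing compound, standing upright: 60 mm diameter, 135 mm tall, aluminium tin, black knurled screw cap as its top 42 mm (grip it there). Origin: centre of the underside, z up its axis. The names say nothing of the contents: full, part-used or empty differ by weight alone
- cartridge_b: a cartridge like cartridge_a. Weights: the full one about 0.54 kg, the part-used one about 0.31 kg, the empty one about 0.13 kg, each within 0.04 kg; any of the three may be any of these
- cartridge_c: a cartridge like cartridge_a. Foot of all three: black, 13 mm high, corners 29 mm from the axis, cut from below by two crossed slots, 12 mm wide and 13 mm deep, along the body's x and y axes
- feeder: fixed bench feeder: dark steel plate 150 x 110 mm, 10 mm thick; round steel cup, bore 65 mm diameter, mouth flared to 73 mm, rim 55 mm and floor 10 mm above the bench; grey gear housing 70 mm high and dark motor behind the cup (+x of its frame, from 46 mm on). Origin: on the cup's axis at bench height, z up
- cup_floor (a point): centre of the cup's floor. On it lies the brass drive key, a bar 36 x 6.5 mm, 10 mm high, across the axis, on a braked shaft (holds 3 N m) at any angle, which is not measured. A cartridge stands on the key 10 mm too high until, turned an eighth turn or less either way, a foot slot lies over the key (within 5 degrees) and it can go down on the floor
- stand: in-use stand, fixed: wooden block 105 x 105 mm, 50 mm high, with one round hole 67 mm in diameter in its top, 40 mm deep, so that its floor is 10 mm above the bench. Origin: centre of the underside, on the hole's axis
- tray: empties tray, fixed: open grey plastic tray 140 x 140 mm, 55 mm high, walls and floor 4 mm. Origin: centre of the underside
- sanding_block: loose sanding block 70 x 40 x 29 mm, bystander; origin under its centre
- foam_pad: loose orange foam pad, 80 mm diameter, 27 mm high, bystander; origin under its centre
- tape_roll: loose roll of blue masking tape, 72 mm diameter, 24 mm high, bystander; origin under its centre
- backing_disc: loose black backing disc with a stub, 76 mm diameter, 36 mm high, bystander; origin under its centre
- pin_wrench: loose flat steel wrench, 127 mm long, 42 mm wide at its head, 6 mm thick, bystander; origin under the middle of its handle
There are look-alikes about, which are no part of the job. What is shaped like the cartridge_c but red or yellow is not meant.

How it is judged:
By the outcome, as a careful person would: the job done as asked, in the order asked, and still so for the second after the job is handed in, with the robot touching nothing.
It also fails if it takes over 72 s, if anything falls off the work surface, if the arm or the gripper's body presses on something with over 40 N, if the wrist force passes 120 N, or if a joint passes its speed limit or range.

## Working session

There is one attempt and no reset: what is moved stays moved. The work goes in short steps, Python scripts to look and compute and a tool call to move; the robot and the scene stay as the last step left them, time stands still between calls to the robot, and variables do not carry over. Pictures are saved under pics/ and viewed, and the job is handed in when it is done.

Besides the shell and the picture viewer there is one more tool, called after "Emit:" by a JSON object that holds its "method" and its "body", one argument or row to a line. jog_arm: Moves the arm, as the interface text tells. Its arguments: {"type":"object","properties":{"steps":{"type":"array"},"gripper":{"type":"number"},"newtons":{"type":"number"}},"required":["steps"]}

```bash
mkdir -p pics; ls
cat > h.py <<'E'
import numpy as np, cv2
from station import ctrl
def grab(n,tag):
    im=ctrl.get_image(n); np.savez(f'{n}_{tag}.npz',**im)
    cv2.imwrite(f'pics/{n}_{tag}.png',im['frame'][:,:,::-1]); return im
def load(n,tag): return np.load(f'{n}_{tag}.npz')
def ray(im,u,v):
    K=np.array([[im['fx'],0,im['cx']],[0,im['fy'],im['cy']],[0,0,1]],float)
    p=cv2.undistortPoints(np.array([[[u,v]]],float),K,np.array(im['D'],float))[0,0]
    E=im['extrinsics']; return E[:3,3],E[:3,:3]@np.array([p[0],p[1],1])
def onz(im,u,v,z):
    o,d=ray(im,u,v); return o+d*(z-o[2])/d[2]
def pt(im,u,v):
    o,d=ray(im,u,v); return o+d*im['range_z'][int(v),int(u)]
def cloud(im):
    K=np.array([[im['fx'],0,im['cx']],[0,im['fy'],im['cy']],[0,0,1]],float)
    r=im['range_z'];h,w=r.shape
    g=np.stack(np.meshgrid(np.arange(w),np.arange(h)),-1).reshape(-1,1,2).astype(float)
    p=cv2.undistortPoints(g,K,np.array(im['D'],float)).reshape(h,w,2)
    c=np.dstack([p,np.ones((h,w))])*r[...,None]
    E=im['extrinsics']; P=c@E[:3,:3].T+E[:3,3]; P[r==0]=np.nan; return P
E
python3 - <<'E'
from h import *
o=ctrl.get_obs();print({k:np.round(v,3) for k,v in o.items()})
for n in('top','side'):
    i=grab(n,'0');print(n,i['fx'],i['D'],np.round(i['extrinsics'],3))
E
```

```text
pics
{'t': np.float64(0.0), 'q': array([-1.372,  0.053,  1.614, -0.   ,  1.476, -0.119]), 'dq': array([-0.002,  0.002, -0.002,  0.   , -0.001, -0.   ]), 'effort': array([-2.0000e-03, -3.9368e+01, -3.7018e+01, -0.0000e+00,  7.0000e-03,
        0.0000e+00]), 'tool_pos': array([ 0.195, -0.593,  0.23 ]), 'tool_rot': array([-3.1  , -0.497,  0.   ]), 'contact_force': array([-0.63 ,  0.903, -0.525]), 'wrist_torque': array([-0.022, -0.03 , -0.015]), 'opening': np.float64(0.085)}
top 528.545359757439 [-0.07942789  0.          0.          0.          0.        ] [[ 0.015 -0.993  0.117  0.309]
 [-1.    -0.013  0.018  0.013]
 [-0.017 -0.117 -0.993  1.494]
 [ 0.     0.     0.     1.   ]]
side 467.548483747989 [-0.11840529  0.          0.          0.          0.        ] [[-0.955  0.173 -0.242  0.811]
 [ 0.298  0.54  -0.787  1.008]
 [-0.006 -0.824 -0.567  0.754]
 [ 0.     0.     0.     1.   ]]
```

View pics/top_0.png

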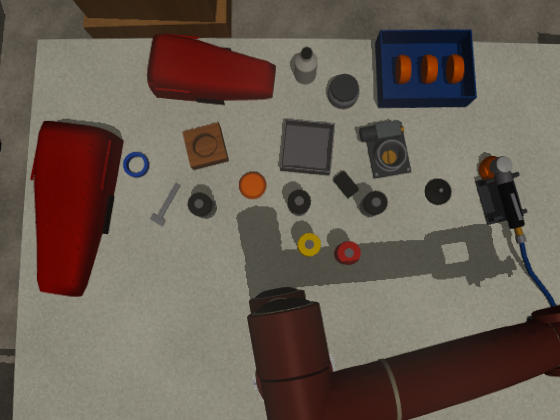

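View pics/side_0.png

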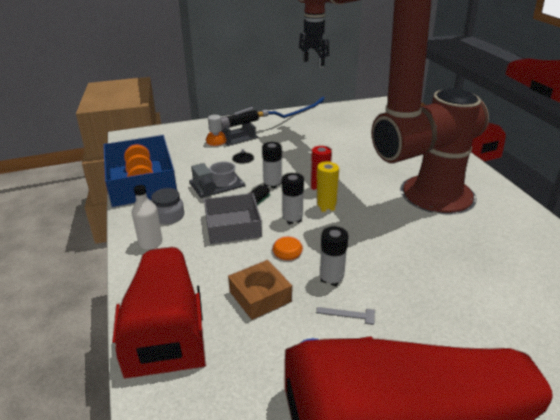

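The top view shows three black-capped grey tins at (201,204), (299,201) and (374,203). The red one at (348,252) and the yellow one at (309,244) are decoys. The feeder is at (388,152), the stand at (205,145) and the tray at (307,147).

Run:
```python
from h import *
t=load('top','0');P=cloud(t);f=t['frame']
def blob(name,u,v,r,zlo,zhi):
    h,w=P.shape[:2];yy,xx=np.mgrid[:h,:w]
    m=((xx-u)**2+(yy-v)**2<r*r)&(P[...,2]>zlo)&(P[...,2]<zhi)
    q=P[m]; 
    c,rad=cv2.minEnclosingCircle(q[:,:2].astype(np.float32))
    lo,hi=np.percentile(q,[2,98],axis=0)
    print(name,len(q),'mean',q.mean(0).round(4),'mid',((lo+hi)/2).round(4),'circ',np.round(c,4),round(rad,4),'reach',round(np.hypot(*c),3))
    print('   rect',cv2.minAreaRect(q[:,:2].astype(np.float32)))
for n,u,v in(('L',201,204),('M',299,201),('R',374,203)): blob(n,u,v,22,.125,.15)
for n,u,v in(('red',348,252),('yel',309,244)): blob(n,u,v,22,.125,.15)
blob('stand',205,145,32,.04,.06)
blob('tray',307,147,40,.045,.065)
blob('cup',390,157,18,.045,.062)
blob('hous',385,130,28,.062,.09)
S=load('side','0')
a=np.hstack([cv2.resize(f[95:235,170:310],(400,400),interpolation=2),cv2.resize(f[95:235,310:450],(400,400),interpolation=2)])
cv2.imwrite('pics/crop1.png',a[:,:,::-1])
a=np.hstack([cv2.resize(f[115:185,355:425],(400,400),interpolation=2),cv2.resize(S['frame'][130:230,180:280],(400,400),interpolation=2)])
cv2.imwrite('pics/crop2.png',a[:,:,::-1])
```

```text
L 421 mean [0.4601 0.2553 0.1343] mid [0.4602 0.2552 0.134 ] circ [0.4602 0.256 ] 0.0311 reach 0.527
   rect ((0.46069639921188354, 0.255211740732193), (0.05844073370099068, 0.058638740330934525), 0.4111195504665375)
M 420 mean [ 0.4709 -0.0052  0.134 ] mid [ 0.471  -0.0052  0.1337] circ [ 0.4714 -0.0055] 0.0308 reach 0.471
   rect ((0.4710603356361389, -0.005243606865406036), (0.060462430119514465, 0.05713774636387825), 1.4425768852233887)
R 424 mean [ 0.4706 -0.2043  0.1342] mid [ 0.4705 -0.2042  0.1342] circ [ 0.471  -0.2037] 0.0305 reach 0.513
   rect ((0.4712798297405243, -0.20401711761951447), (0.058780841529369354, 0.0586804561316967), 41.919166564941406)
red 436 mean [ 0.3388 -0.1343  0.1339] mid [ 0.3383 -0.1339  0.1333] circ [ 0.3391 -0.135 ] 0.0309 reach 0.365
   rect ((0.3388259708881378, -0.13399463891983032), (0.05984637886285782, 0.05780860409140587), 66.46348571777344)
yel 432 mean [ 0.3589 -0.0322  0.1341] mid [ 0.3596 -0.0322  0.1338] circ [ 0.3593 -0.0321] 0.0306 reach 0.361
   rect ((0.360005259513855, -0.03226893022656441), (0.059314876794815063, 0.05666675791144
[... 227 characters left out ...]
4.927549362182617)
tray 337 mean [ 0.637  -0.0256  0.0531] mid [ 0.6368 -0.0283  0.0526] circ [ 0.6364 -0.0272] 0.0976 reach 0.637
   rect ((0.637179434299469, -0.028030045330524445), (0.14050936698913574, 0.14220772683620453), 85.10186767578125)
cup 237 mean [ 0.6174 -0.2653  0.0527] mid [ 0.6149 -0.2622  0.0529] circ [ 0.6148 -0.263 ] 0.0408 reach 0.669
   rect ((0.614557147026062, -0.2612345218658447), (0.07836969196796417, 0.07771778106689453), 45.06437683105469)
hous 436 mean [ 0.6783 -0.244   0.0686] mid [ 0.6794 -0.2327  0.0687] circ [ 0.6781 -0.2309] 0.0563 reach 0.716
   rect ((0.6709398627281189, -0.23133963346481323), (0.056971218436956406, 0.10878589004278183), 9.955575942993164)
```

View pics/crop1.png

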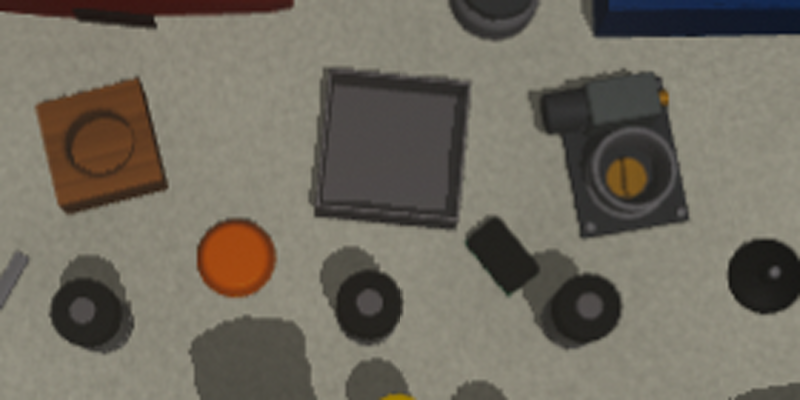

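View pics/crop2.png

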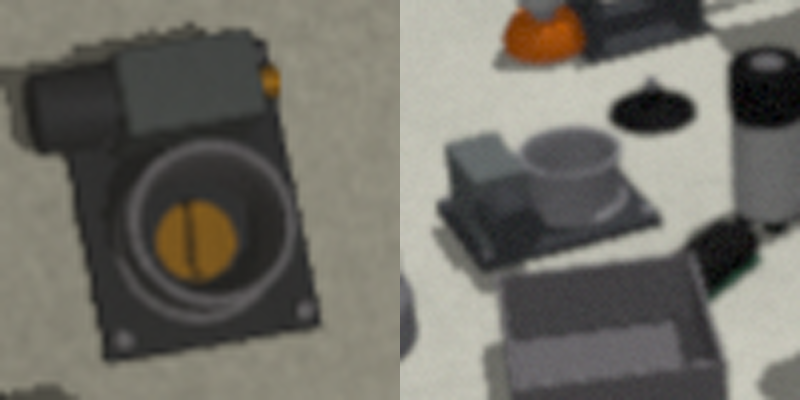

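Run:
```python
from h import *
from scipy.optimize import least_squares
t=load('top','0');P=cloud(t);f=t['frame']
c0=np.array([.615,-.262])
d=np.hypot(P[...,0]-c0[0],P[...,1]-c0[1])
m=(P[...,2]>.050)&(P[...,2]<.058)&(d<.045)
q=P[m][:,:2]
r=least_squares(lambda p:np.hypot(*(q-p[:2]).T)-p[2],[*c0,.037],loss='soft_l1',f_scale=.002)
print('cup rim fit',r.x,len(q),np.abs(r.fun).mean())
# cup floor disc colour centroid at z .010 (brass) occluded partially
hsv=cv2.cvtColor(f,cv2.COLOR_RGB2HSV)
b=(hsv[...,0]>10)&(hsv[...,0]<28)&(hsv[...,1]>120)&(d<.06)
print('brass',b.sum(),np.nanmean(P[b],0))
# stand hole: points well below the top within the block
d=np.hypot(P[...,0]-.6357,P[...,1]-.2618)
m=(d<.05)&(P[...,2]>.044)
for n,u,v in(('edge',0,0),):
    k=((d<.05)&(P[...,2]<.042)).astype(np.uint8)
    cn=max(cv2.findContours(k,0,1)[0],key=len)
    w=np.array([onz(t,*p[0],.05)[:2] for p in cn]);print('hole circ at z.05',cv2.minEnclosingCircle(w.astype(np.float32)))
# sanding block etc baseline
S=load('side','0')['frame']
a=np.hstack([cv2.resize(S[140:190,255:290],(260,372),interpolation=2),cv2.resize(S[172:228,275:310],(250,400)[:2],interpolation=2)[:372],cv2.resize(S[225:290,315:352],(250,439),interpolation=2)[-372:]])
cv2.imwrite('pics/crop3.png',a[:,:,::-1])
```

```text
cup rim fit [ 0.61455388 -0.26187018  0.03678457] 162 0.0019554132308888398
brass 159 [ 0.61437763 -0.26177813  0.01115885]
hole circ at z.05 ((0.6366419792175293, 0.26105430722236633), 0.033669374883174896)
```

View pics/crop3.png

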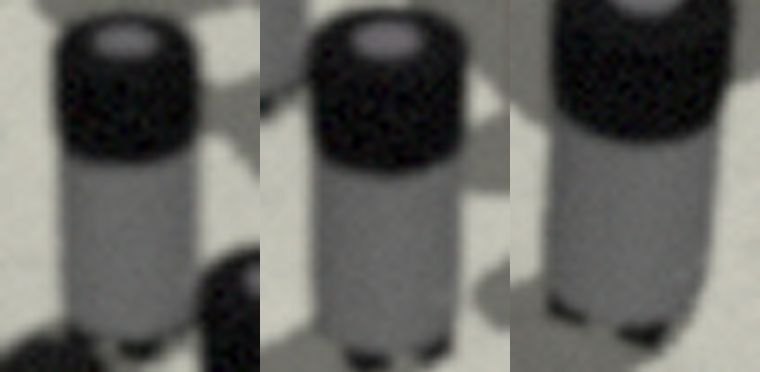

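Emit:
{"method": "jog_arm", "body": {
  "steps": [
    {"dx": 4.6,"dy": 6.5},
    {"dx": 4.6,"dy": 6.5},
    {"dx": 4.6,"dy": 6.5},
    {"dx": 4.6,"dy": 6.5},
    {"dx": 4.6,"dy": 6.5}
  ],
  "gripper": 0,
  "newtons": 30
}}

```text
validation failed for argument at $.st...
```

The crop shows three black-capped grey tins with slotted feet, as described. The cup fits at (0.6145,-0.262) and the stand hole at (0.6365,0.261). The move was refused, so I'll resend it with every field filled in.

Emit:
{"method": "jog_arm", "body": {
  "steps": [
    {"dx": 4.6,"dy": 6.5,"dz": 0,"twist": 0},
    {"dx": 4.6,"dy": 6.5,"dz": 0,"twist": 0},
    {"dx": 4.6,"dy": 6.5,"dz": 0,"twist": 0},
    {"dx": 4.6,"dy": 6.5,"dz": 0,"twist": 0},
    {"dx": 4.6,"dy": 6.5,"dz": 0,"twist": 0}
  ],
  "gripper": 0,
  "newtons": 30
}}

```text
t: 0.72
tool_pos: [0.3762, -0.3365, 0.2301]
tool_rot: [-3.1, -0.496, 0.0]
contact_force: [1.4, 0.5, 0.3]
opening: 0.0855
```

Emit:
{"method": "jog_arm", "body": {
  "steps": [
    {"dx": 1.57,"dy": 2.21,"dz": 0,"twist": 0},
    {"dx": 1.57,"dy": 2.21,"dz": 0,"twist": 0},
    {"dx": 1.57,"dy": 2.21,"dz": 0,"twist": 0},
    {"dx": 1.57,"dy": 2.21,"dz": -0.8,"twist": 0},
    {"dx": 1.57,"dy": 2.21,"dz": -1.4,"twist": 0}
  ]
}}

```text
t: 1.35
tool_pos: [0.4703, -0.2028, 0.1443]
tool_rot: [-3.099, -0.499, 0.001]
contact_force: [1.0, 0.6, 0.1]
opening: 0.0858
```

Run:
```python
from h import *
o=ctrl.get_obs();print(o['tool_pos'],o['contact_force'],o['q'])
```

```text
[ 0.4702522  -0.20278306  0.14429061] [0.98041213 0.58236833 0.1396512 ] [-5.53368665e-01 -1.48670227e-01  1.95591464e+00  1.56102912e-03
  1.33688003e+00  6.97967937e-01]
```

Emit:
{"method": "jog_arm", "body": {
  "steps": [
    {"dx": 0,"dy": 0,"dz": -0.45,"twist": 0},
    {"dx": 0,"dy": -0.01,"dz": -0.9,"twist": 0},
    {"dx": 0,"dy": -0.01,"dz": -0.9,"twist": 0},
    {"dx": 0,"dy": -0.01,"dz": -0.9,"twist": 0}
  ]
}}

```text
t: 1.85
tool_pos: [0.4707, -0.2036, 0.0912]
tool_rot: [-3.1, -0.499, 0.0]
contact_force: [0.4, -0.1, 0.3]
opening: 0.0849
```

Emit:
{"method": "jog_arm", "body": {
  "steps": [
    {"dx": 0,"dy": 0,"dz": 0,"twist": 0},
    {"dx": 0,"dy": 0,"dz": 0,"twist": 0},
    {"dx": 0,"dy": 0,"dz": 0,"twist": 0},
    {"dx": 0,"dy": 0,"dz": 0,"twist": 0}
  ],
  "gripper": 255,
  "newtons": 30
}}

```text
t: 2.35
tool_pos: [0.4718, -0.2042, 0.093]
tool_rot: [-3.101, -0.499, -0.003]
contact_force: [-0.5, 1.4, 5.7]
opening: 0.0591
```

Emit:
{"method": "jog_arm", "body": {
  "steps": [
    {"dx": 0,"dy": 0,"dz": 0.3,"twist": 0},
    {"dx": 0,"dy": 0,"dz": 0.5,"twist": 0},
    {"dx": 0,"dy": 0,"dz": 0.5,"twist": 0},
    {"dx": 0,"dy": 0,"dz": 0.5,"twist": 0}
  ]
}}

```text
t: 2.85
tool_pos: [0.4715, -0.2041, 0.1228]
tool_rot: [-3.101, -0.499, -0.003]
contact_force: [-0.3, -0.3, -1.0]
opening: 0.0594
```

Emit:
{"method": "jog_arm", "body": {
  "steps": [
    {"dx": 0,"dy": 0,"dz": 0,"twist": 0}
  ]
}}

```text
t: 2.98
tool_pos: [0.471, -0.2038, 0.122]
tool_rot: [-3.1, -0.499, -0.001]
contact_force: [0.5, -0.4, -1.0]
opening: 0.0594
```

Emit:
{"method": "jog_arm", "body": {
  "steps": [
    {"dx": 0,"dy": 0,"dz": 0,"twist": 0}
  ]
}}

```text
t: 3.1
tool_pos: [0.4707, -0.2036, 0.1213]
tool_rot: [-3.099, -0.499, 0.0]
contact_force: [0.7, 0.7, -0.9]
opening: 0.0594
```

Lifting R changes fz by about -1.2 N, so it is probably the empty one (0.13 kg). I'll set it back and weigh M.

Emit:
{"method": "jog_arm", "body": {
  "steps": [
    {"dx": 0,"dy": 0,"dz": -0.3,"twist": 0},
    {"dx": 0,"dy": 0,"dz": -0.42,"twist": 0},
    {"dx": 0,"dy": 0,"dz": -0.47,"twist": 0},
    {"dx": 0,"dy": 0,"dz": -0.47,"twist": 0}
  ]
}}

```text
t: 3.6
tool_pos: [0.4705, -0.2032, 0.0931]
tool_rot: [-3.098, -0.498, 0.002]
contact_force: [-2.1, 1.6, 3.2]
opening: 0.059
```

Emit:
{"method": "jog_arm", "body": {
  "steps": [
    {"dx": 0,"dy": 0,"dz": 0,"twist": 0},
    {"dx": 0,"dy": 0,"dz": 0,"twist": 0},
    {"dx": 0,"dy": 0,"dz": 0,"twist": 0}
  ],
  "gripper": 0
}}

```text
t: 3.98
tool_pos: [0.4705, -0.2033, 0.093]
tool_rot: [-3.098, -0.498, 0.002]
contact_force: [0.1, -0.6, 0.1]
opening: 0.0854
```

Emit:
{"method": "jog_arm", "body": {
  "steps": [
    {"dx": 0,"dy": 0,"dz": 0.95,"twist": 0},
    {"dx": 0,"dy": 0.3,"dz": 1.2,"twist": 0},
    {"dx": 0.01,"dy": 1.3,"dz": 1.2,"twist": 0},
    {"dx": 0.01,"dy": 2.3,"dz": 1.2,"twist": 0},
    {"dx": 0.01,"dy": 3.3,"dz": 1.2,"twist": 0}
  ]
}}

```text
t: 4.6
tool_pos: [0.4706, -0.0032, 0.1647]
tool_rot: [-3.098, -0.498, 0.001]
contact_force: [0.8, 0.5, -0.1]
opening: 0.0852
```

Emit:
{"method": "jog_arm", "body": {
  "steps": [
    {"dx": 0,"dy": 0,"dz": 0,"twist": 0}
  ]
}}

```text
t: 4.72
tool_pos: [0.4698, 0.0005, 0.1642]
tool_rot: [-3.096, -0.507, 0.001]
contact_force: [-0.7, -0.1, 0.1]
opening: 0.0854
```

Emit:
{"method": "jog_arm", "body": {
  "steps": [
    {"dx": 0.02,"dy": -0.1,"dz": 0,"twist": 0},
    {"dx": 0.02,"dy": -0.1,"dz": -0.5,"twist": 0},
    {"dx": 0.02,"dy": -0.1,"dz": -1.22,"twist": 0},
    {"dx": 0.02,"dy": -0.1,"dz": -1.22,"twist": 0},
    {"dx": 0.02,"dy": -0.1,"dz": -1.22,"twist": 0}
  ]
}}

```text
t: 5.35
tool_pos: [0.4718, -0.0065, 0.0922]
tool_rot: [-3.097, -0.505, -0.001]
contact_force: [0.2, -0.0, 0.6]
opening: 0.0851
```

Emit:
{"method": "jog_arm", "body": {
  "steps": [
    {"dx": 0,"dy": 0,"dz": 0,"twist": 0},
    {"dx": 0,"dy": 0,"dz": 0,"twist": 0},
    {"dx": 0,"dy": 0,"dz": 0,"twist": 0},
    {"dx": 0,"dy": 0,"dz": 0,"twist": 0}
  ],
  "gripper": 255,
  "newtons": 30
}}

```text
t: 5.85
tool_pos: [0.4734, -0.0066, 0.0946]
tool_rot: [-3.098, -0.505, -0.007]
contact_force: [-1.0, 1.7, 6.5]
opening: 0.0596
```

Emit:
{"method": "jog_arm", "body": {
  "steps": [
    {"dx": 0,"dy": 0,"dz": 0.3,"twist": 0},
    {"dx": 0,"dy": 0,"dz": 0.5,"twist": 0},
    {"dx": 0,"dy": 0,"dz": 0.5,"twist": 0},
    {"dx": 0,"dy": 0,"dz": 0.5,"twist": 0}
  ]
}}

```text
t: 6.35
tool_pos: [0.4729, -0.0065, 0.1241]
tool_rot: [-3.097, -0.505, -0.005]
contact_force: [-0.2, 0.1, -5.6]
opening: 0.0592
```

Emit:
{"method": "jog_arm", "body": {
  "steps": [
    {"dx": 0,"dy": 0,"dz": 0,"twist": 0}
  ]
}}

```text
t: 6.48
tool_pos: [0.4723, -0.0064, 0.1232]
tool_rot: [-3.097, -0.505, -0.003]
contact_force: [0.3, -0.1, -6.0]
opening: 0.0596
```

Emit:
{"method": "jog_arm", "body": {
  "steps": [
    {"dx": 0,"dy": 0,"dz": 0,"twist": 0}
  ]
}}

```text
t: 6.6
tool_pos: [0.4718, -0.0064, 0.1225]
tool_rot: [-3.096, -0.505, -0.001]
contact_force: [0.5, -0.4, -6.2]
opening: 0.0593
```

R is about 1.2 N (empty) and M about 6 N (full), so L should be the part-used one. I'll check that when I lift it. M now goes to the cup.

Emit:
{"method": "jog_arm", "body": {
  "steps": [
    {"dx": 0.3,"dy": 0,"dz": 0.6,"twist": 0},
    {"dx": 1.0,"dy": -0.5,"dz": 0.9,"twist": 0},
    {"dx": 1.7,"dy": -1.1,"dz": 0.9,"twist": 0},
    {"dx": 2.2,"dy": -1.9,"dz": 0.9,"twist": 0},
    {"dx": 2.38,"dy": -2.8,"dz": 0.9,"twist": 0}
  ]
}}

```text
t: 7.22
tool_pos: [0.616, -0.1755, 0.1757]
tool_rot: [-3.096, -0.507, -0.0]
contact_force: [-0.6, 0.7, -6.0]
opening: 0.0596
```

Emit:
{"method": "jog_arm", "body": {
  "steps": [
    {"dx": 0,"dy": -0.7,"dz": 0,"twist": 0},
    {"dx": 0,"dy": -1.2,"dz": 0,"twist": 0},
    {"dx": 0,"dy": -1.43,"dz": 0,"twist": 0},
    {"dx": 0,"dy": -1.43,"dz": 0,"twist": 0},
    {"dx": 0,"dy": -1.43,"dz": 0,"twist": 0}
  ]
}}

```text
t: 7.85
tool_pos: [0.616, -0.2599, 0.1754]
tool_rot: [-3.094, -0.509, -0.0]
contact_force: [0.3, 0.8, -5.5]
opening: 0.059
```

Run:
```python
from h import *
o=ctrl.get_obs();print(o['tool_pos'],o['contact_force'],o['wrist_torque'],o['q'])
t=grab('top','1');s=grab('side','1')
a=np.hstack([cv2.resize(t['frame'][90:220,330:460],(400,400),interpolation=2),cv2.resize(s['frame'][60:220,160:320],(400,400),interpolation=2)])
cv2.imwrite('pics/crop4.png',a[:,:,::-1])
```

```text
[ 0.61601424 -0.25989947  0.17541395] [ 0.30751903  0.81229671 -5.45160845] [-0.00136954 -0.01367923 -0.03419288] [-0.51239669  0.1930676   1.55468447  0.00468809  1.39749895  0.73178334]
```

View pics/crop4.png

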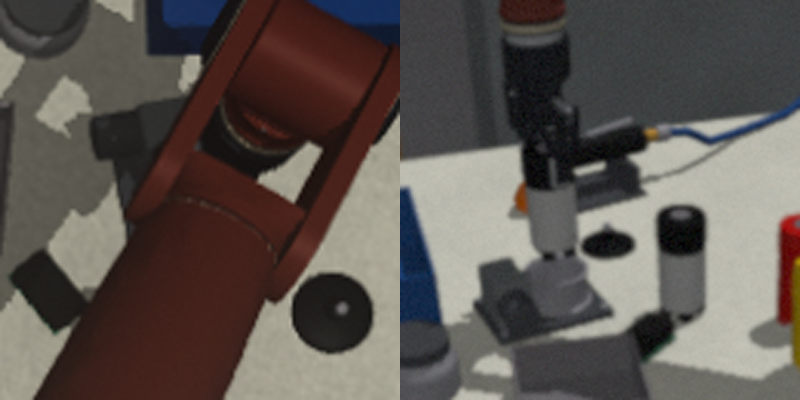

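In the side crop the cartridge hangs over the cup with a foot slot nearly facing the camera, at (560,258). I make that about 7° mod 90, close to the key's rough 7°. Lowering it.

Emit:
{"method": "jog_arm", "body": {
  "steps": [
    {"dx": 0,"dy": -0.05,"dz": -0.1,"twist": 0},
    {"dx": 0,"dy": -0.05,"dz": -0.35,"twist": 0},
    {"dx": 0,"dy": -0.05,"dz": -0.55,"twist": 0},
    {"dx": 0,"dy": -0.05,"dz": -0.55,"twist": 0}
  ]
}}

```text
t: 8.45
tool_pos: [0.6147, -0.2621, 0.1397]
tool_rot: [-3.092, -0.509, 0.005]
contact_force: [-0.5, 0.4, -5.2]
opening: 0.0595
```

Emit:
{"method": "jog_arm", "body": {
  "steps": [
    {"dx": 0,"dy": 0,"dz": -0.15,"twist": 0},
    {"dx": 0,"dy": 0,"dz": -0.3,"twist": 0},
    {"dx": 0,"dy": 0,"dz": -0.4,"twist": 0},
    {"dx": 0,"dy": 0,"dz": -0.4,"twist": 0}
  ]
}}

```text
t: 8.95
tool_pos: [0.6148, -0.2621, 0.1151]
tool_rot: [-3.092, -0.509, 0.005]
contact_force: [1.6, -1.0, -6.0]
opening: 0.0596
```

Emit:
{"method": "jog_arm", "body": {
  "steps": [
    {"dx": 0,"dy": 0,"dz": -0.03,"twist": 0},
    {"dx": 0,"dy": 0,"dz": -0.05,"twist": 0},
    {"dx": 0,"dy": 0,"dz": -0.05,"twist": 0}
  ]
}}

```text
t: 9.32
tool_pos: [0.6149, -0.2622, 0.1123]
tool_rot: [-3.092, -0.509, 0.005]
contact_force: [0.9, -0.0, -5.6]
opening: 0.0596
```

Bottom at about 18 mm and still no contact, so the slot may already be over the key. Continuing slowly.

Emit:
{"method": "jog_arm", "body": {
  "steps": [
    {"dx": 0,"dy": 0,"dz": -0.04,"twist": 0},
    {"dx": 0,"dy": 0,"dz": -0.06,"twist": 0},
    {"dx": 0,"dy": 0,"dz": -0.06,"twist": 0}
  ]
}}

```text
t: 9.7
tool_pos: [0.6148, -0.2622, 0.1084]
tool_rot: [-3.092, -0.509, 0.005]
contact_force: [0.9, -1.2, -6.7]
opening: 0.0595
```

Emit:
{"method": "jog_arm", "body": {
  "steps": [
    {"dx": 0,"dy": 0,"dz": -0.03,"twist": 0},
    {"dx": 0,"dy": 0,"dz": -0.05,"twist": 0},
    {"dx": 0,"dy": 0,"dz": -0.05,"twist": 0}
  ]
}}

```text
t: 10.07
tool_pos: [0.6148, -0.2622, 0.1053]
tool_rot: [-3.092, -0.509, 0.005]
contact_force: [0.5, 0.0, -6.1]
opening: 0.0596
```

Emit:
{"method": "jog_arm", "body": {
  "steps": [
    {"dx": 0,"dy": 0,"dz": -0.02,"twist": 0},
    {"dx": 0,"dy": 0,"dz": -0.03,"twist": 0},
    {"dx": 0,"dy": 0,"dz": -0.03,"twist": 0}
  ]
}}

```text
t: 10.45
tool_pos: [0.6152, -0.2622, 0.1049]
tool_rot: [-3.092, -0.509, 0.004]
contact_force: [-1.4, 1.0, 4.0]
opening: 0.0595
```

Contact comes at tcp 0.1049, which puts the bottom at about 10.3 mm, so it's on the floor. I'll release it, lift away and check the cap height (expected 0.145).

Emit:
{"method": "jog_arm", "body": {
  "steps": [
    {"dx": 0,"dy": 0,"dz": 0,"twist": 0},
    {"dx": 0,"dy": 0,"dz": 0,"twist": 0},
    {"dx": 0,"dy": 0,"dz": 0,"twist": 0}
  ],
  "gripper": 0
}}

```text
t: 10.82
tool_pos: [0.6153, -0.2624, 0.1048]
tool_rot: [-3.093, -0.509, 0.004]
contact_force: [-0.1, -0.8, 0.2]
opening: 0.0855
```

Emit:
{"method": "jog_arm", "body": {
  "steps": [
    {"dx": 0,"dy": 0,"dz": 0.7,"twist": 0},
    {"dx": 0,"dy": 0,"dz": 1.4,"twist": 0},
    {"dx": 0,"dy": 0.9,"dz": 1.4,"twist": 0},
    {"dx": 0,"dy": 1.9,"dz": 1.4,"twist": 0},
    {"dx": 0,"dy": 2.9,"dz": 1.4,"twist": 0}
  ]
}}

```text
t: 11.45
tool_pos: [0.6151, -0.087, 0.189]
tool_rot: [-3.093, -0.508, 0.003]
contact_force: [-0.2, -0.2, -0.3]
opening: 0.085
```

Emit:
{"method": "jog_arm", "body": {
  "steps": [
    {"dx": -0.5,"dy": 1,"dz": 0,"twist": 0},
    {"dx": -1,"dy": 2,"dz": 0,"twist": 0},
    {"dx": -1.4,"dy": 2.9,"dz": 0,"twist": 0},
    {"dx": -1.7,"dy": 3.8,"dz": 0,"twist": 0}
  ]
}}

```text
t: 11.95
tool_pos: [0.5125, 0.1412, 0.1891]
tool_rot: [-3.093, -0.507, 0.001]
contact_force: [0.8, 0.0, -0.0]
opening: 0.0857
```

Run:
```python
from h import *
o=ctrl.get_obs();print(o['t'],o['tool_pos'],o['contact_force'],o['q'])
t=grab('top','2');s=grab('side','2')
P=cloud(t)
def blob(n,c,r,zlo,zhi):
    d=np.hypot(P[...,0]-c[0],P[...,1]-c[1]);q=P[(d<r)&(P[...,2]>zlo)&(P[...,2]<zhi)]
    if len(q)<20: print(n,'n',len(q));return
    lo,hi=np.percentile(q,[2,98],axis=0);print(n,len(q),((lo+hi)/2).round(4),'zmed',np.median(q[:,2]).round(4))
blob('M',(.615,-.262),.045,.125,.17);blob('R',(.47,-.204),.045,.125,.17);blob('L',(.46,.255),.045,.125,.17)
```

```text
11.95 [0.51254789 0.14115449 0.18910082] [ 0.82135201  0.00414483 -0.01577636] [ 0.12491038 -0.14226794  1.87281335  0.00724137  1.41216844  1.36986247]
M 441 [ 0.6105 -0.2579  0.1397] zmed 0.1438
R 433 [ 0.4693 -0.2034  0.1338] zmed 0.134
L 240 [0.4596 0.2676 0.1339] zmed 0.1336
```

View pics/top_2.png

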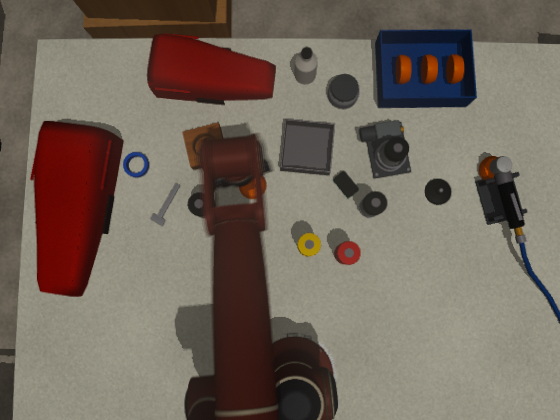

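The cup cartridge's cap reads 0.1438 against 0.134 for one standing on the bench, a difference of 10 mm, so it's fully home. Next is L.

Emit:
{"method": "jog_arm", "body": {
  "steps": [
    {"dx": -0.5,"dy": 1,"dz": 0,"twist": 0},
    {"dx": -0.87,"dy": 1.9,"dz": 0,"twist": 0},
    {"dx": -0.87,"dy": 1.9,"dz": 0,"twist": 0},
    {"dx": -0.87,"dy": 1.9,"dz": -0.3,"twist": 0},
    {"dx": -0.87,"dy": 1.9,"dz": -0.5,"twist": 0}
  ]
}}

```text
t: 12.68
tool_pos: [0.4593, 0.2566, 0.1569]
tool_rot: [-3.091, -0.515, 0.006]
contact_force: [0.0, 0.2, 0.3]
opening: 0.0854
```

Emit:
{"method": "jog_arm", "body": {
  "steps": [
    {"dx": 0.02,"dy": -0.02,"dz": -0.3,"twist": 0},
    {"dx": 0.02,"dy": -0.02,"dz": -0.8,"twist": 0},
    {"dx": 0.02,"dy": -0.02,"dz": -1.08,"twist": 0},
    {"dx": 0.02,"dy": -0.02,"dz": -1.08,"twist": 0}
  ]
}}

```text
t: 13.18
tool_pos: [0.4594, 0.2543, 0.0898]
tool_rot: [-3.092, -0.514, 0.012]
contact_force: [0.3, 0.3, 0.0]
opening: 0.0856
```

Emit:
{"method": "jog_arm", "body": {
  "steps": [
    {"dx": 0,"dy": 0,"dz": 0,"twist": 0},
    {"dx": 0,"dy": 0,"dz": 0,"twist": 0},
    {"dx": 0,"dy": 0,"dz": 0,"twist": 0},
    {"dx": 0,"dy": 0,"dz": 0,"twist": 0}
  ],
  "gripper": 255,
  "newtons": 30
}}

```text
t: 13.68
tool_pos: [0.4601, 0.2547, 0.0909]
tool_rot: [-3.092, -0.514, 0.009]
contact_force: [0.2, 0.5, 3.3]
opening: 0.0593
```

Emit:
{"method": "jog_arm", "body": {
  "steps": [
    {"dx": 0,"dy": 0,"dz": 0.4,"twist": 0},
    {"dx": 0,"dy": 0,"dz": 0.9,"twist": 0},
    {"dx": 0,"dy": 0,"dz": 1.35,"twist": 0},
    {"dx": 0,"dy": 0,"dz": 1.35,"twist": 0},
    {"dx": 0,"dy": 0,"dz": 1.35,"twist": 0}
  ]
}}

```text
t: 14.3
tool_pos: [0.4591, 0.2543, 0.17]
tool_rot: [-3.092, -0.514, 0.014]
contact_force: [-0.1, -0.2, -3.3]
opening: 0.0595
```

Emit:
{"method": "jog_arm", "body": {
  "steps": [
    {"dx": 0,"dy": 0,"dz": 0,"twist": 0}
  ]
}}

```text
t: 14.42
tool_pos: [0.458, 0.2538, 0.1679]
tool_rot: [-3.093, -0.514, 0.019]
contact_force: [0.3, -0.6, -2.5]
opening: 0.0595
```

L weighs about 3 N, so it is the part-used one. Moving it to the stand.

Emit:
{"method": "jog_arm", "body": {
  "steps": [
    {"dx": 0.9,"dy": 0.1,"dz": 0.1,"twist": 0},
    {"dx": 1.8,"dy": 0.12,"dz": 0.1,"twist": 0},
    {"dx": 2.6,"dy": 0.12,"dz": 0.1,"twist": 0},
    {"dx": 2.97,"dy": 0.12,"dz": 0.1,"twist": 0},
    {"dx": 2.97,"dy": 0.12,"dz": 0.1,"twist": 0}
  ]
}}

```text
t: 15.05
tool_pos: [0.6366, 0.2604, 0.1715]
tool_rot: [-3.094, -0.513, 0.024]
contact_force: [0.2, -0.7, -3.2]
opening: 0.0594
```

Emit:
{"method": "jog_arm", "body": {
  "steps": [
    {"dx": 0,"dy": 0,"dz": 0,"twist": 0},
    {"dx": 0,"dy": 0,"dz": 0,"twist": 0}
  ]
}}

```text
t: 15.3
tool_pos: [0.6353, 0.2605, 0.1706]
tool_rot: [-3.094, -0.513, 0.027]
contact_force: [-0.7, -0.0, -2.8]
opening: 0.0593
```

Run:
```python
from h import *
o=ctrl.get_obs();print(o['t'],o['tool_pos'],o['contact_force'],o['tool_rot'])
s=grab('side','3')
a=cv2.resize(s['frame'][140:330,200:380],(570,600),interpolation=2)
cv2.imwrite('pics/crop5.png',a[:,:,::-1])
```

```text
15.3 [0.63528982 0.26046726 0.17055079] [-0.66422277 -0.04020416 -2.81151509] [-3.09354903 -0.51323063  0.02672743]
```

View pics/crop5.png

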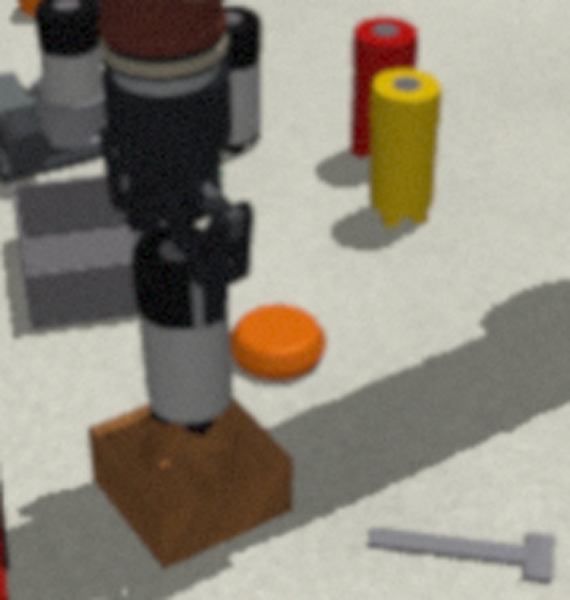

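The side crop shows the cartridge upright above the hole. Lowering it.

Emit:
{"method": "jog_arm", "body": {
  "steps": [
    {"dx": 0.04,"dy": 0.01,"dz": -0.1,"twist": 0},
    {"dx": 0.04,"dy": 0.01,"dz": -0.35,"twist": 0},
    {"dx": 0.04,"dy": 0.01,"dz": -0.6,"twist": 0},
    {"dx": 0.04,"dy": 0.01,"dz": -0.6,"twist": 0}
  ]
}}

```text
t: 15.85
tool_pos: [0.6361, 0.2607, 0.1316]
tool_rot: [-3.094, -0.513, 0.034]
contact_force: [0.4, -0.2, -3.1]
opening: 0.059
```

Emit:
{"method": "jog_arm", "body": {
  "steps": [
    {"dx": 0,"dy": 0,"dz": -0.15,"twist": 0},
    {"dx": 0,"dy": 0,"dz": -0.3,"twist": 0},
    {"dx": 0,"dy": 0,"dz": -0.4,"twist": 0},
    {"dx": 0,"dy": 0,"dz": -0.4,"twist": 0}
  ]
}}

```text
t: 16.35
tool_pos: [0.6357, 0.2605, 0.1068]
tool_rot: [-3.094, -0.513, 0.036]
contact_force: [0.3, -0.0, -3.6]
opening: 0.0592
```

Emit:
{"method": "jog_arm", "body": {
  "steps": [
    {"dx": 0.03,"dy": 0,"dz": -0.03,"twist": 0},
    {"dx": 0.03,"dy": 0,"dz": -0.06,"twist": 0},
    {"dx": 0.03,"dy": 0,"dz": -0.06,"twist": 0}
  ]
}}

```text
t: 16.73
tool_pos: [0.6375, 0.2605, 0.1032]
tool_rot: [-3.094, -0.513, 0.036]
contact_force: [1.0, -0.2, -2.8]
opening: 0.0594
```

Emit:
{"method": "jog_arm", "body": {
  "steps": [
    {"dx": 0,"dy": 0,"dz": -0.02,"twist": 0},
    {"dx": 0,"dy": 0,"dz": -0.03,"twist": 0},
    {"dx": 0,"dy": 0,"dz": -0.03,"twist": 0}
  ]
}}

```text
t: 17.1
tool_pos: [0.6376, 0.2605, 0.1015]
tool_rot: [-3.094, -0.513, 0.036]
contact_force: [-0.5, 0.8, -2.9]
opening: 0.0593
```

Emit:
{"method": "jog_arm", "body": {
  "steps": [
    {"dx": 0,"dy": 0,"dz": -0.01,"twist": 0},
    {"dx": 0,"dy": 0,"dz": -0.02,"twist": 0},
    {"dx": 0,"dy": 0,"dz": -0.02,"twist": 0}
  ]
}}

```text
t: 17.48
tool_pos: [0.6378, 0.2606, 0.1013]
tool_rot: [-3.094, -0.513, 0.035]
contact_force: [-2.7, 0.4, 4.2]
opening: 0.0593
```

Contact at 0.1013, so the bottom is at about 10 mm, on the hole's floor. Releasing, lifting and heading back to R.

Emit:
{"method": "jog_arm", "body": {
  "steps": [
    {"dx": 0,"dy": 0,"dz": 0,"twist": 0},
    {"dx": 0,"dy": 0,"dz": 0,"twist": 0},
    {"dx": 0,"dy": 0,"dz": 0,"twist": 0}
  ],
  "gripper": 0
}}

```text
t: 17.85
tool_pos: [0.6379, 0.2606, 0.1012]
tool_rot: [-3.094, -0.513, 0.034]
contact_force: [0.1, -0.5, 0.1]
opening: 0.0855
```

Emit:
{"method": "jog_arm", "body": {
  "steps": [
    {"dx": 0,"dy": 0,"dz": 0.7,"twist": 0},
    {"dx": 0,"dy": 0,"dz": 1.4,"twist": 0},
    {"dx": -0.3,"dy": -0.9,"dz": 1.4,"twist": 0},
    {"dx": -0.6,"dy": -1.9,"dz": 1.4,"twist": 0},
    {"dx": -0.9,"dy": -2.9,"dz": 1.4,"twist": 0}
  ]
}}

```text
t: 18.48
tool_pos: [0.5834, 0.0854, 0.1853]
tool_rot: [-3.094, -0.515, 0.033]
contact_force: [1.2, -0.5, -0.5]
opening: 0.0855
```

Emit:
{"method": "jog_arm", "body": {
  "steps": [
    {"dx": -0.3,"dy": -0.9,"dz": 0,"twist": 0},
    {"dx": -0.6,"dy": -1.8,"dz": 0,"twist": 0},
    {"dx": -0.9,"dy": -2.7,"dz": 0,"twist": 0},
    {"dx": -1.2,"dy": -3.3,"dz": 0,"twist": 0}
  ]
}}

```text
t: 18.98
tool_pos: [0.5106, -0.1146, 0.1855]
tool_rot: [-3.095, -0.513, 0.032]
contact_force: [0.0, -0.4, 0.2]
opening: 0.0854
```

```bash
cat >> h.py <<'E'
def blobs(P,L):
  for n,c,r,zlo,zhi in L:
    d=np.hypot(P[...,0]-c[0],P[...,1]-c[1]);q=P[(d<r)&(P[...,2]>zlo)&(P[...,2]<zhi)]
    if len(q)<20: print(n,'n',len(q));continue
    z=np.percentile(q[:,2],90);q=q[q[:,2]>z-.006]
    lo,hi=np.percentile(q,[2,98],axis=0);print(n,len(q),((lo+hi)/2).round(4),'ext',(hi-lo).round(3),'zmed',np.median(q[:,2]).round(4))
E
python3 - <<'E'
from h import *
o=ctrl.get_obs();print(o['t'],o['tool_pos'],o['contact_force'],o['tool_rot'])
t=grab('top','4');P=cloud(t)
blobs(P,[('cup',(.615,-.262),.045,.125,.17),('R',(.47,-.204),.045,.125,.17),('stand',(.6365,.261),.045,.125,.17)])
E
```

```text
18.975 [ 0.51062261 -0.11464755  0.18545036] [ 0.01091511 -0.42673476  0.15298734] [-3.09515369 -0.51253281  0.03244121]
cup 310 [ 0.6107 -0.2604  0.1455] ext [0.054 0.05  0.008] zmed 0.1441
R 185 [ 0.4681 -0.2122  0.1365] ext [0.055 0.036 0.008] zmed 0.1353
stand 319 [0.634  0.2611 0.146 ] ext [0.051 0.052 0.008] zmed 0.1448
```

View pics/top_4.png

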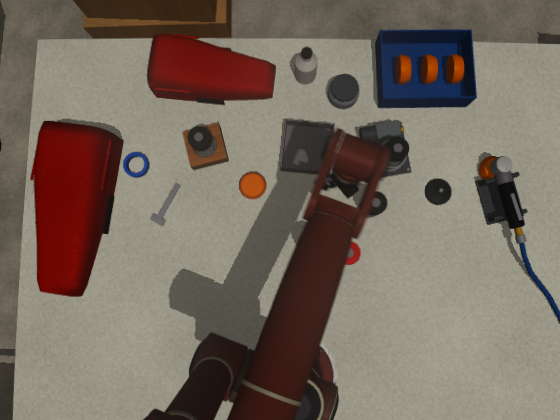

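The stand cartridge's cap is at 0.145, so it's seated; the one in the cup hasn't moved. Next, the empty one at (0.4695,-0.2035).

Emit:
{"method": "jog_arm", "body": {
  "steps": [
    {"dx": -0.4,"dy": -0.9,"dz": 0,"twist": 0},
    {"dx": -0.68,"dy": -1.48,"dz": 0,"twist": 0},
    {"dx": -0.68,"dy": -1.48,"dz": 0,"twist": 0},
    {"dx": -0.68,"dy": -1.48,"dz": -0.2,"twist": 0},
    {"dx": -0.68,"dy": -1.48,"dz": -0.4,"twist": 0}
  ]
}}

```text
t: 19.65
tool_pos: [0.4686, -0.2053, 0.1602]
tool_rot: [-3.097, -0.511, 0.036]
contact_force: [0.2, -0.6, -0.9]
opening: 0.0853
```

Emit:
{"method": "jog_arm", "body": {
  "steps": [
    {"dx": 0.02,"dy": 0.03,"dz": -0.3,"twist": 0},
    {"dx": 0.02,"dy": 0.03,"dz": -0.8,"twist": 0},
    {"dx": 0.02,"dy": 0.03,"dz": -1.13,"twist": 0},
    {"dx": 0.02,"dy": 0.03,"dz": -1.13,"twist": 0}
  ]
}}

```text
t: 20.15
tool_pos: [0.4681, -0.2016, 0.089]
tool_rot: [-3.093, -0.512, 0.044]
contact_force: [0.3, 0.2, 0.4]
opening: 0.0855
```

Emit:
{"method": "jog_arm", "body": {
  "steps": [
    {"dx": 0,"dy": 0,"dz": 0,"twist": 0},
    {"dx": 0,"dy": 0,"dz": 0,"twist": 0},
    {"dx": 0,"dy": 0,"dz": 0,"twist": 0},
    {"dx": 0,"dy": 0,"dz": 0,"twist": 0}
  ],
  "gripper": 255,
  "newtons": 30
}}

```text
t: 20.65
tool_pos: [0.4684, -0.2018, 0.0896]
tool_rot: [-3.093, -0.512, 0.042]
contact_force: [-0.6, 0.9, 1.0]
opening: 0.0595
```

Emit:
{"method": "jog_arm", "body": {
  "steps": [
    {"dx": 0,"dy": 0,"dz": 0.4,"twist": 0},
    {"dx": 0,"dy": 0,"dz": 0.9,"twist": 0},
    {"dx": 0,"dy": 0,"dz": 1.4,"twist": 0},
    {"dx": 0,"dy": 0,"dz": 1.4,"twist": 0},
    {"dx": 0,"dy": 0,"dz": 1.4,"twist": 0}
  ]
}}

```text
t: 21.28
tool_pos: [0.4677, -0.2014, 0.1722]
tool_rot: [-3.092, -0.512, 0.044]
contact_force: [0.2, 0.2, -1.4]
opening: 0.0596
```

Emit:
{"method": "jog_arm", "body": {
  "steps": [
    {"dx": 0.7,"dy": 0.7,"dz": 0,"twist": 0},
    {"dx": 1.4,"dy": 1.4,"dz": 0,"twist": 0},
    {"dx": 2.1,"dy": 2.1,"dz": 0,"twist": 0},
    {"dx": 2.7,"dy": 2.7,"dz": 0,"twist": 0},
    {"dx": 2.82,"dy": 2.9,"dz": 0,"twist": 0}
  ]
}}

```text
t: 21.9
tool_pos: [0.6371, -0.0251, 0.1692]
tool_rot: [-3.09, -0.516, 0.05]
contact_force: [-0.5, 0.2, -2.4]
opening: 0.0592
```

Emit:
{"method": "jog_arm", "body": {
  "steps": [
    {"dx": 0,"dy": 0,"dz": 0,"twist": 0},
    {"dx": 0,"dy": 0,"dz": -0.4,"twist": 0},
    {"dx": 0,"dy": 0,"dz": -0.8,"twist": 0},
    {"dx": 0,"dy": 0,"dz": -0.8,"twist": 0}
  ]
}}

```text
t: 22.4
tool_pos: [0.6339, -0.0261, 0.1177]
tool_rot: [-3.088, -0.513, 0.061]
contact_force: [-0.2, 0.4, -1.7]
opening: 0.0592
```

Emit:
{"method": "jog_arm", "body": {
  "steps": [
    {"dx": 0,"dy": 0,"dz": -0.15,"twist": 0},
    {"dx": 0,"dy": 0,"dz": -0.28,"twist": 0},
    {"dx": 0,"dy": 0,"dz": -0.34,"twist": 0},
    {"dx": 0,"dy": 0,"dz": -0.34,"twist": 0}
  ]
}}

```text
t: 22.9
tool_pos: [0.6339, -0.026, 0.0972]
tool_rot: [-3.088, -0.513, 0.061]
contact_force: [0.2, 0.7, -1.6]
opening: 0.0593
```

Emit:
{"method": "jog_arm", "body": {
  "steps": [
    {"dx": 0,"dy": 0,"dz": -0.01,"twist": 0},
    {"dx": 0,"dy": 0,"dz": -0.02,"twist": 0},
    {"dx": 0,"dy": 0,"dz": -0.02,"twist": 0}
  ]
}}

```text
t: 23.28
tool_pos: [0.6339, -0.026, 0.0961]
tool_rot: [-3.088, -0.513, 0.061]
contact_force: [0.4, 0.4, -0.4]
opening: 0.0593
```

Emit:
{"method": "jog_arm", "body": {
  "steps": [
    {"dx": 0,"dy": 0,"dz": -0.02,"twist": 0},
    {"dx": 0,"dy": 0,"dz": -0.03,"twist": 0},
    {"dx": 0,"dy": 0,"dz": -0.03,"twist": 0}
  ]
}}

```text
t: 23.65
tool_pos: [0.6338, -0.026, 0.0942]
tool_rot: [-3.088, -0.513, 0.061]
contact_force: [-0.1, 0.6, -1.4]
opening: 0.0595
```

Emit:
{"method": "jog_arm", "body": {
  "steps": [
    {"dx": 0,"dy": 0,"dz": -0.01,"twist": 0},
    {"dx": 0,"dy": 0,"dz": -0.02,"twist": 0},
    {"dx": 0,"dy": 0,"dz": -0.02,"twist": 0}
  ]
}}

```text
t: 24.02
tool_pos: [0.6342, -0.0259, 0.0938]
tool_rot: [-3.088, -0.513, 0.06]
contact_force: [-1.6, 0.5, 3.1]
opening: 0.0597
```

Contact on the tray floor. Releasing and moving clear.

Emit:
{"method": "jog_arm", "body": {
  "steps": [
    {"dx": 0,"dy": 0,"dz": 0,"twist": 0},
    {"dx": 0,"dy": 0,"dz": 0,"twist": 0},
    {"dx": 0,"dy": 0,"dz": 0,"twist": 0}
  ],
  "gripper": 0
}}

```text
t: 24.4
tool_pos: [0.6341, -0.026, 0.0936]
tool_rot: [-3.088, -0.513, 0.06]
contact_force: [-0.2, -0.1, -0.5]
opening: 0.0856
```

Emit:
{"method": "jog_arm", "body": {
  "steps": [
    {"dx": 0,"dy": 0,"dz": 0.7,"twist": 0},
    {"dx": 0,"dy": 0,"dz": 1.5,"twist": 0},
    {"dx": -0.7,"dy": 0,"dz": 2.2,"twist": 0},
    {"dx": -1.5,"dy": 0,"dz": 2.5,"twist": 0},
    {"dx": -2.3,"dy": 0,"dz": 2.5,"twist": 0}
  ]
}}

```text
t: 25.02
tool_pos: [0.4959, -0.0262, 0.2462]
tool_rot: [-3.09, -0.514, 0.054]
contact_force: [1.0, -0.5, -0.2]
opening: 0.0853
```

Emit:
{"method": "jog_arm", "body": {
  "steps": [
    {"dx": -0.3,"dy": 0.9,"dz": 0,"twist": 0},
    {"dx": -0.5,"dy": 1.8,"dz": 0,"twist": 0},
    {"dx": -0.6,"dy": 2.7,"dz": 0,"twist": 0},
    {"dx": -0.6,"dy": 3.3,"dz": 0,"twist": 0},
    {"dx": -0.6,"dy": 3.3,"dz": 0,"twist": 0}
  ]
}}

```text
t: 25.65
tool_pos: [0.4595, 0.1736, 0.2462]
tool_rot: [-3.089, -0.52, 0.054]
contact_force: [0.1, 0.1, 0.4]
opening: 0.0853
```

Run:
```python
from h import *
o=ctrl.get_obs();print(o['t'],o['tool_pos'],o['contact_force'],o['dq'].round(3))
t=grab('top','5');s=grab('side','5');P=cloud(t)
blobs(P,[('cup',(.615,-.262),.045,.125,.17),('tray',(.637,-.027),.06,.1,.17),('stand',(.6365,.261),.045,.125,.17)])
P0=cloud(load('top','0'))
for n,c in(('block',(.52,-.13)),('foam',(.51,.12)),('tape',(.55,.42)),('disc',(.5,-.37)),('wr',(.46,.35)),('yel',(.36,-.032)),('red',(.339,-.134))):
    for Q in(P0,P):
        d=np.hypot(Q[...,0]-c[0],Q[...,1]-c[1]);q=Q[(d<.065)&(Q[...,2]>.004+.008*(n not in('wr',)))];print(n,len(q),q.mean(0).round(3) if len(q) else '')
a=np.vstack([np.hstack([t['frame'][:300],s['frame'][80:380]])[:, ::1]])
a=np.hstack([cv2.resize(t['frame'][90:240,140:460],(640,300),interpolation=2)]);b=cv2.resize(s['frame'][120:330,180:404],(320,300),interpolation=2)
cv2.imwrite('pics/crop6.png',np.hstack([cv2.resize(a,(480,225)),cv2.resize(b,(320,225))])[:,:,::-1]);
```

```text
25.65 [0.45949974 0.17355351 0.24616493] [0.14092571 0.12065425 0.37735049] [-0.05  -0.007  0.008 -0.021  0.006 -0.018]
cup 322 [ 0.6106 -0.259   0.1458] ext [0.053 0.053 0.008] zmed 0.1447
tray 331 [ 0.6327 -0.027   0.14  ] ext [0.054 0.052 0.008] zmed 0.1388
stand 320 [0.6343 0.2616 0.1457] ext [0.051 0.053 0.008] zmed 0.145
block 414 [ 0.53  -0.139  0.034]
block 382 [ 0.534 -0.135  0.027]
foam 569 [0.527 0.126 0.024]
foam 1784 [0.49  0.131 0.424]
tape 140 [0.573 0.445 0.022]
tape 130 [0.573 0.446 0.022]
disc 173 [ 0.516 -0.399  0.017]
disc 154 [ 0.517 -0.4    0.018]
wr 269 [0.462 0.364 0.006]
wr 206 [0.457 0.378 0.007]
yel 443 [ 0.358 -0.032  0.133]
yel 442 [ 0.358 -0.032  0.133]
red 497 [ 0.338 -0.131  0.127]
red 496 [ 0.338 -0.131  0.126]
```

View pics/side_5.png

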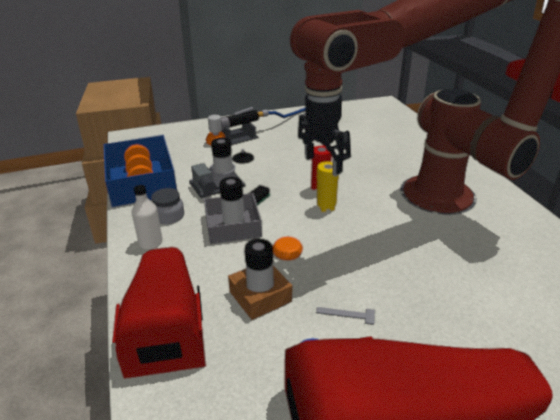

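View pics/top_5.png

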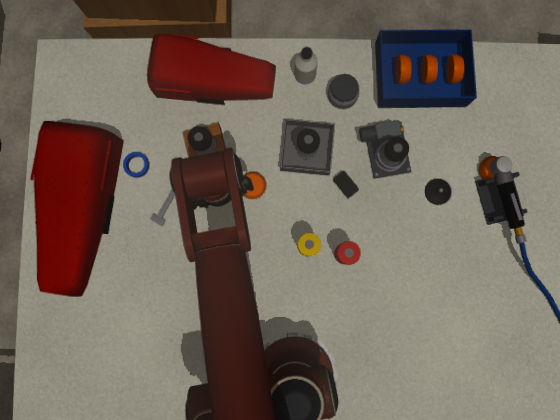

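Side and top views show all three cartridges upright: in the cup (396,150 top), the tray (307,142) and the stand (200,138). The bystanders I can see are where they were.

```bash
python3 -c "
from station import ctrl
print(ctrl.finish_job())"
```

```text
the job is handed in; nothing more can be done
None
```

All three cartridges are in place, and I handed the job in after about 26 s, with the gripper open and touching nothing.

| Cartridge (by start position) | Measured weight | Identified as | Placed in | Cap-top height after placing |
|---|---|---|---|---|
| Middle | about 6 N | full | feeder cup | 0.145 m (expected 0.145) |
| Left | about 3 N | part-used | stand hole | 0.145 m (expected 0.145) |
| Right | about 1.2 N | empty | grey tray | 0.139 m (expected 0.139) |

- **Order:** I lifted the right one about 30 mm first, found it empty and set it back. I then placed the full one, the part-used one and the empty one, in that order.
- **Drive key:** the full cartridge went down over the key with no turning needed, because its slot was already lined up. It met no resistance until the floor. A cartridge stuck on the key would have stood at 0.155 m.
- **Forces:** set-down contacts read about 3–4 N net and gripping contacts up to 6.5 N.
- **Bystanders:** the block, tape, disc and the red and yellow decoys measured where they started, within a few mm. The arm partly covered the foam pad and wrench in the last top view, so I checked those two only by eye in the pictures, and they look unmoved.
- **Disagreements:** the full one's force read slightly high, about 6 N against 5.3 N expected. The tool also drifted to about 2° of tilt by the end. Neither affected the result.

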